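# Queue finned sample carriers in the feed chute

## Task

Load the three finned sample carriers into the sloping feed chute, so that they have slid down and lie in one queue, end to end against its lower stop, each flat on the chute floor with its fin up and the end nearer the fin uphill. Two of them have fallen over on their fins: turn those fin up on the way. Leave the bottles, beaker and plain plate standing where they are.

Things in the scene. Friction and masses are not known exactly. Their poses are not given: they have to be found in the camera images.
- carrier_a: black metal sample carrier: plate 84 (x) by 60 (y) by 8 mm, on its upper face an upright plastic fin 50 long (x), 14 thick (y), 36 mm high, nearer the +x end: x -12 to +38, y -7 to +7, z 8 to 44 mm. About 130 g, most of it in the plate. Origin: centre of the plate's underside; z points out of the upper face, along the fin. Starts flat on the bench, fin up, at any yaw.
- carrier_b: carrier just like carrier_a, fallen over on its fin: rests on the long +y edge of its upper face and on the top edge of the fin, x level, z tilted 123 degrees from vertical; the plate leans 57 degrees, its free -y edge 50 to 55 mm above the bench, origin 30 mm above it. The free edge lies towards the fin's side of the resting edge.
- carrier_c: carrier just like carrier_b, likewise fallen over, in another direction.
- carrier_a_fin (a point): middle of the top of carrier_a's fin (x 13, y 0, z 44 mm in the carrier)
- carrier_b_fin (a point): the same point on carrier_b. To right this carrier, push its free -y edge at 44 to 54 mm height, from the fin's side, level along the carrier's own +y as seen from above, over the resting +y edge: past about 35 degrees it falls by itself onto its underside, fin up, 39 to 60 mm further that way (its foot may slip a little); rise as you push, as the fin swings up to 52 mm.
- carrier_c_fin (a point): the same point on carrier_c; right it in the same way
- chute_run: sloping channel of the fixed feed chute: slippery white floor 300 mm long, 66 wide between aluminium walls 15 high, sloping 22 degrees. Origin: middle of the floor at the lower end, on the face of the end stop, 34 mm above the bench. x runs uphill along the floor, y across, z square to the floor. The upper end (x = 300, floor 146 mm up) is open and nearest the robot.
- chute_stop (a point): origin of chute_run, at the foot of the end stop (22 mm high). From x = 4 to 154 mm of the channel two strips cover its edges, undersides 15 mm above the floor, tops 18, leaving a 38 mm slot for the fins; from 154 to 300 mm it is open, its walls flared outward to 24 mm height, 84 mm apart. Carriers put there slide to the stop by themselves and queue, centres at x = 42, 126 and 210 mm.
- bottle1: clear glass bottle with blue cap, 44 mm across, 75 mm tall, among the carriers; origin centre of the base. Leave alone.
- bottle2: amber glass bottle, same size. Leave alone.
- bottle3: green glass bottle, same size. Leave alone.
- beaker: clear plastic beaker 64 mm across, 75 mm tall; origin centre of the base. Leave alone.
- wash_bottle: white wash bottle 70 mm across, 160 mm tall; origin centre of the base. Leave alone.
- cover_plate: plain black plate 84 by 60 by 8 mm with no fin, flat on the bench; origin centre of the underside. Not a carrier: leave alone.

How it is judged:
By the outcome, as a careful person would: the job done as asked, in the order asked, and still so for the second after the job is handed in, with the robot touching nothing.
It also fails if it takes over 72 s, if anything falls off the work surface, if the arm or the gripper's body presses on something with over 40 N, if the wrist force passes 120 N, or if a joint passes its speed limit or range.

## Robot

A 6-joint arm with a two-finger parallel gripper is mounted at the origin on the work surface. World frame = base frame: x ahead of the robot, y to its left, z up, the work surface at z = 0. Lengths are in mm, angles in rad, forces in N, time in s.
With the tool pointing down it reaches from about 300 to 775 mm from the base axis. Payload 14.6 kg.
Tool frame: the origin (TCP) lies at the very end of the fingers, on their centre line; the grasp point (between the pads) lies 19 mm behind it; z points along the fingers, y is the line along which they close (so a half turn about z gives the same grasp; the last joint's range is limited). The gripper opens to 94 mm and grips with 3 to 60 N. Pads are 16 mm wide; open, the fingers measure 119 mm over their backs; the gripper's body (75 mm by 177 mm) begins 78 mm behind the grasp point.
Start: joints at [-1.324, 0.3, 1.521, -0, 1.321, -0.067], TCP at [169.764, -523.134, 205.446] pointing down, gripper open.
Joint ranges: [-3.03, 3.03], [-0.79, 2.21], [0.23, 2.52], [-1.04, 4.18], [0, 3.07], [-2.55, 2.55]. Speed limits (rad/s): [2.22, 2.22, 2.57, 3.14, 3.14, 3.14].

## Interface

Orientations are given as [roll, pitch, yaw] about the fixed x, y, z axes, in that order (R = Rz(yaw) Ry(pitch) Rx(roll)).
In Python, from cell import read_state, viewer, manip, models gives the robot as it stands.
- The arm moves only by the tool carry_out, never from a script. Its argument "deltas" is a list of rows, each an object with "dp": the shift along the tool's x, y, z in mm, a list of three; "roll": the turn about the tool's z in degrees; "gripper": the opening, from -1 (shut) to 1 (fully open), so that 0 is half open. In form: [{"dp": [tx, ty, tz], "roll": roll, "gripper": gripper}, ...]. A call has 1 to 12 rows; each row is the pose to reach, as a shift and turn from the pose commanded when the call began, along the tool's axes at that moment; what a row does not reach only later rows make up. A row lasts 1/12 s, in which the tool goes at most 41.7 mm and 7.16 degrees, less where a joint would pass 70% of its speed; a pose out of reach is approached as far as the arm can. A call with a gripper value outside its range is refused whole. The fingers move at their own pace and stop on an object; "newtons" is the grip in N (left out, the last holds). Time passes only in rows, so rows that repeat a pose let the fingers close. It gives the time, the measured TCP pose, the force, the opening and the grip force at its end, in the units of the state.
- read_state(): the state, without advancing time (a new reading comes with each control period).
- viewer.camera(name): name is "scene" or "top" or "wrist"; returns the picture (384x512x3 uint8, red, green, blue); there is no depth.
- viewer.camera_params(name): a dict with "fovy" (degrees; the focal length in pixels is half the picture's height over the tangent of half this angle, whatever the lens; pixels are square), "cx", "cy" (the principal point, pixels), "eye" and "attitude" of the camera in the world; the wrist camera has in their place "T_tool_cam" (4x4, takes a point from camera to tool coordinates, whose origin is the TCP and whose axes are the flange's). Camera axes: x right, y up, looking along -z (the intrinsics and any distortion apply to the point x, -y, -z); pixel columns grow to the right and rows downward; lengths in mm; the calibration is good to about 2 mm. A picture is of the moment at which its call begins: read the wrist's pose just before it. camera_params takes no time and is no camera call.
- manip.sign_off(): hands the job in; it is judged then, once.
Trained networks look in the newest picture that a camera, given by its name, has taken for a name from the list of things; names that differ only in an ending like _2 or _b are one class to them, and where a whole thing is asked for, a point or a joint stands for the part that bears it (a point fixed in the world has none). Each returns a list of dicts, best first, with "p" (0 to 1); they miss things now and then, are a little off and sometimes report something else, mostly with a low value. They report only what shows in the picture. A call takes as long as a camera call.
- models.cut_out(camera, label): "region" (384x512 bool, what is visible of it) and "box" ([left, top, right, bottom] in pixels, round what is visible of it).
The state is a dict: "clock": time; "joints": joint angles; "qd": joint speeds; "effort": joint torques, N m; "eef_pos": TCP position; "eef_rot": TCP orientation; "wrist_force": force on the tool from outside, world axes, zero at the start; "moment": the same for the moment, N m; "finger_gap": finger opening in mm; "finger_force": force on a finger pad.
Only numpy, scipy, OpenCV 4.12 (cv2) and the standard library are available. Lean on these libraries where they do the work, as an engineer would, in place of code of your own. Each camera call takes 0.05 s, during which the arm holds its last target. There are 200 camera calls.

## Working session

There is one attempt and no reset: what is moved stays moved. The work goes in short steps, Python scripts to look and compute and a tool call to move; the robot and the scene stay as the last step left them, time stands still between calls to the robot, and variables do not carry over. Pictures are saved under pics/ and viewed, at most 10 in all, crops included, and the job is handed in when it is done.

Besides the shell and the picture viewer there is one more tool, called after "Request:" as name(argument=value, ...) on one line, values as JSON. carry_out: Moves the arm, as the interface text tells. Its arguments: {"type":"object","properties":{"deltas":{"type":"array"},"newtons":{"type":"number"}},"required":["deltas"]}

```bash
mkdir -p pics; ls
cat > h.py <<'E'
import numpy as np, cv2
from cell import read_state, viewer, manip, models
from scipy.spatial.transform import Rotation as Ro
def save(n,img): cv2.imwrite('pics/'+n,img[:,:,::-1])
E
python3 - <<'E'
from h import *
ims=[]
for c in ('top','scene'):
    im=viewer.camera(c); save(c+'0.png',im); print(c,viewer.camera_params(c))
    for l in ('carrier_a','carrier_a_fin','chute_run','bottle1','bottle2','bottle3','beaker','wash_bottle','cover_plate'):
        for d in models.cut_out(c,l)[:5]:
            ys,xs=np.nonzero(d['region']); print(c,l,round(d['p'],2),np.round(d['box']),round(xs.mean(),1),round(ys.mean(),1),len(xs))
print(viewer.camera_params('wrist')); print(read_state())
E
```

```text
pics
top {'fovy': 47.82237130260416, 'cx': 255.85422496246824, 'cy': 191.03880582595508, 'eye': array([ 359.06043336,   13.31486859, 1215.39463454]), 'attitude': array([ 0.17624565,  0.02732889, -1.54679059])}
top carrier_a 0.66 [122. 217. 160. 244.] 140.9 230.0 514
top carrier_a 0.57 [206. 194. 237. 216.] 219.6 204.0 588
top carrier_a 0.56 [289. 204. 317. 224.] 300.9 215.2 563
top carrier_a 0.52 [173. 241. 192. 258.] 180.0 248.5 253
top carrier_a_fin 0.82 [203. 192. 237. 219.] 219.4 203.9 630
top chute_run 0.69 [382. 124. 426. 228.] 402.4 177.9 3459
top bottle1 0.72 [248. 206. 266. 225.] 257.7 215.5 240
top bottle1 0.59 [172. 240. 190. 258.] 179.1 248.4 241
top bottle1 0.59 [175. 204. 192. 228.] 181.9 214.2 276
top bottle2 0.72 [248. 206. 266. 225.] 257.7 215.5 240
top bottle2 0.59 [172. 240. 190. 258.] 179.1 248.4 241
top bottle2 0.59 [175. 204. 192. 228.] 181.9 214.2 276
top bottle3 0.72 [248. 206. 266. 225.] 257.7 215.5 240
top bottle3 0.59 [172. 240. 190. 258.] 179.1 248.4 241
top bottle3 0.59 [175. 204. 192. 228.] 181.9 214.2 276
top wash_bottle 0.95 [254. 121. 280. 158.] 267.3
[... 1794 characters left out ...]
   1.00000000e+00]])}
{'clock': 1.0, 'joints': array([-1.32361608e+00,  2.99921979e-01,  1.52100546e+00, -3.67770609e-06,
        1.32070825e+00, -6.66111450e-02]), 'qd': array([-0.0003857 ,  0.00141109, -0.00059936, -0.00149992,  0.00043267,
       -0.00245621]), 'effort': array([ 1.71233813e-03, -5.31656957e+01, -3.52920556e+01,  7.09232083e-02,
        2.11608026e-02,  1.87202424e-06]), 'eef_pos': array([ 169.75376001, -523.13236334,  205.4312086 ]), 'eef_rot': array([-3.14154948e+00,  6.91124588e-07,  3.13792305e-01]), 'wrist_force': array([ 0.30561   , -0.92087012,  0.65348201]), 'moment': array([0.01265072, 0.03930283, 0.04753089]), 'finger_force': 0.0, 'finger_gap': 93.81642085142236}
```

Run:
```python
import cv2
im=cv2.imread('pics/top0.png')[110:270,110:310]
cv2.imwrite('pics/t1.png',cv2.resize(im,None,fx=3.75,fy=3.75,interpolation=cv2.INTER_CUBIC))
im=cv2.imread('pics/scene0.png')[110:310,60:430]
cv2.imwrite('pics/s1.png',cv2.resize(im,None,fx=2.1,fy=2.1,interpolation=cv2.INTER_CUBIC))
```

```text
(no output)
```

View pics/t1.png

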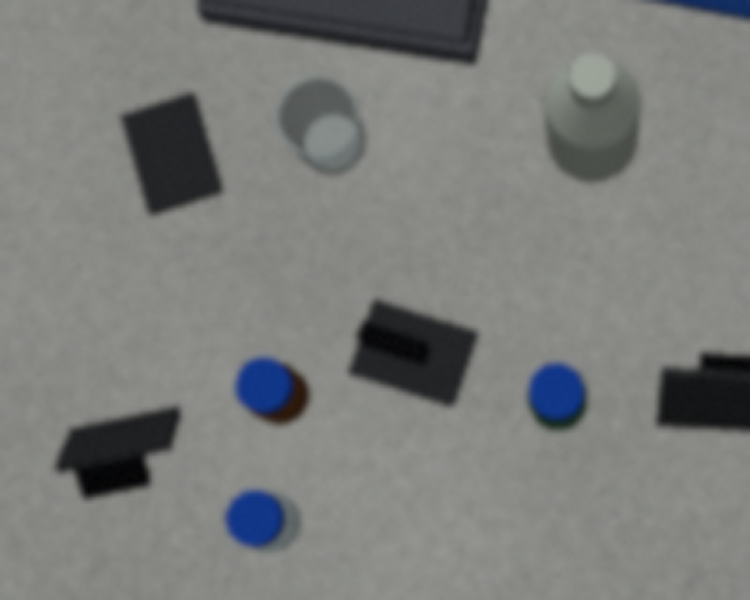

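View pics/s1.png

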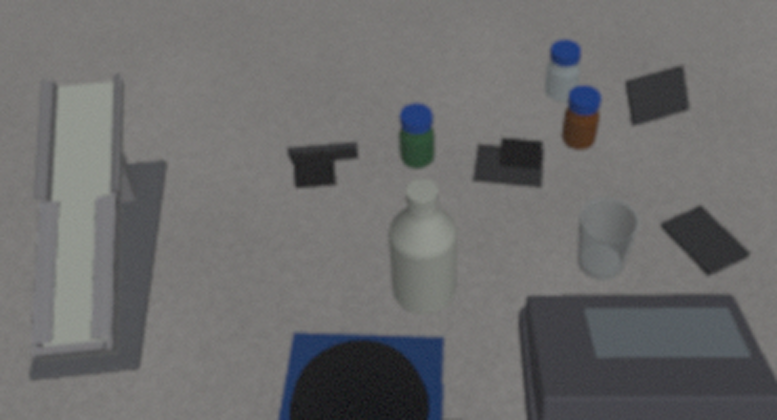

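```bash
cat >> h.py <<'E'
from scipy.optimize import minimize
def proj(cam,P,prm=None,pose=None):
    p=prm or viewer.camera_params(cam)
    f=192/np.tan(np.radians(p['fovy'])/2)
    if cam=='wrist':
        T=np.eye(4);T[:3,:3]=Ro.from_euler('xyz',pose[1]).as_matrix();T[:3,3]=pose[0]
        T=T@p['T_tool_cam'];R,e=T[:3,:3],T[:3,3]
    else: R,e=Ro.from_euler('xyz',p['attitude']).as_matrix(),p['eye']
    c=(np.atleast_2d(P)-e)@R
    return np.c_[p['cx']+f*c[:,0]/-c[:,2], p['cy']-f*c[:,1]/-c[:,2]]
def box(a,b): return np.array([[x,y,z] for x in (a[0],b[0]) for y in (a[1],b[1]) for z in (a[2],b[2])],float)
CAR=[box((-42,-30,0),(42,30,8)),box((-12,-7,8),(38,7,44))]
PLATE=[CAR[0]]
def cyl(r,h):
    t=np.linspace(0,2*np.pi,24,endpoint=False)
    return [np.vstack([np.c_[r*np.cos(t),r*np.sin(t),0*t+z] for z in (0,h)])]
def render(parts,S=6):
    m=np.zeros((384*S,512*S),np.uint8)
    for q in parts:
        cv2.fillConvexPoly(m,cv2.convexHull(np.round((q+.5)*S-.5).astype(np.int32)),255)
    return cv2.resize(m,(512,384),interpolation=cv2.INTER_AREA)/255.
def fit(model,R0,z,masks,x0,prm,pose=None):
    # masks: {cam: soft mask}; params x,y,yaw
    def L(v):
        R=Ro.from_euler('z',v[2]/100).as_matrix()@R0
        s=0
        for c,m in masks.items():
            r=render([proj(c,M@R.T+[v[0],v[1],z],prm[c],pose) for M in model])
            s+=np.minimum(r,m).sum()/np.maximum(r,m).sum()
        return -s/len(masks)
    best=None
    for d in (0,20,-20):
        o=minimize(L,np.array(x0)+[0,0,d],method='Nelder-Mead',options=dict(initial_simplex=np.array(x0)+[0,0,d]+np.array([[0,0,0],[12,0,0],[0,12,0],[0,0,15]]),xatol=.1,fatol=1e-4,maxiter=150))
        if best is None or o.fun<best.fun: best=o
    return best.x[0],best.x[1],best.x[2]/100,-best.fun
def dark(im,bx,thr,pad=6):
    m=np.zeros((384,512),np.uint8)
    l,t,r,b=[int(v) for v in bx]
    g=im.mean(2)
    m[t-pad:b+pad,l-pad:r+pad]=(g[t-pad:b+pad,l-pad:r+pad]<thr)
    n,lab,st,_=cv2.connectedComponentsWithStats(m)
    return (lab==1+np.argmax(st[1:,4])).astype(float)
def unproj(cam,uv,z,prm):
    f=192/np.tan(np.radians(prm['fovy'])/2)
    R=Ro.from_euler('xyz',prm['attitude']).as_matrix()
    d=R@np.array([(uv[0]-prm['cx'])/f,-(uv[1]-prm['cy'])/f,-1]);e=prm['eye']
    return e+d*(z-e[2])/d[2]
E
cat > f1.py <<'E'
from h import *
prm={c:viewer.camera_params(c) for c in('top','scene')}
I={c:cv2.imread(f'pics/{c}0.png')[:,:,::-1] for c in prm}
F=Ro.from_euler('x',-123,degrees=True).as_matrix()
print('bench',[np.median(I[c][195:200,240:250]) for c in I])
for n,bt,bs,R0,z,yaw in (('A',[206,194,237,216],[286,174,321,201],np.eye(3),0,1.3),('R',[289,204,317,224],[200,175,232,201],F,29.7,-1.57),('L',[122,217,160,244],[360,143,388,170],F,29.7,1.57),('cover',[142,138,168,168],[375,206,416,242],np.eye(3),0,.3)):
    M={'top':dark(I['top'],bt,80),'scene':dark(I['scene'],bs,80)}
    x0=unproj('top',((bt[0]+bt[2])/2,(bt[1]+bt[3])/2),15,prm['top'])
    mod=PLATE if n=='cover' else CAR
    for ms in (M,{'top':M['top']},{'scene':M['scene']}):
        print(n,list(ms),[int(m.sum()) for m in ms.values()],np.round(fit(mod,R0,z,ms,[x0[0],x0[1],yaw*100],prm),3))
for n,bt,bs,r,h in (('green',[248,206,266,225],[253,161,268,194],22,75),('clear',[172,240,190,258],[314,129,338,158],22,75),('amber',[175,204,192,228],[327,148,345,181],22,75),('wash',[254,121,280,158],[245,196,278,258],35,160)):
    def L(v):
        s=0
        for c,b in(('top',bt),('scene',bs)):
            q=proj(c,cyl(r,h)[0]+[v[0],v[1],0],prm[c]); s+=((np.r_[q.min(0),q.max(0)]-b)**2).sum()
        return s
    x0=unproj('top',((bt[0]+bt[2])/2,(bt[1]+bt[3])/2),30,prm['top'])
    o=minimize(L,x0[:2],method='Nelder-Mead');print(n,o.x.round(),o.fun)
# chute: unproject features
W=I['scene'].min(2)
cv2.imwrite('pics/c1.png',np.hstack([cv2.resize(I['scene'][138:290,65:130,::-1],None,fx=3.9,fy=3.9,interpolation=cv2.INTER_CUBIC),cv2.resize(I['top'][115:267,372:437,::-1],None,fx=3.9,fy=3.9,interpolation=cv2.INTER_CUBIC)]))
E
python3 f1.py
```

```text
bench [np.float64(137.0), np.float64(120.0)]
A ['top', 'scene'] [611, 629] [535.897 153.144   1.292   0.927]
A ['top'] [611] [535.914 152.806   1.282   0.941]
A ['scene'] [629] [536.363 154.219   1.285   0.928]
R ['top', 'scene'] [550, 463] [498.715 -73.273  -1.596   0.916]
R ['top'] [550] [498.356 -73.461  -1.622   0.932]
R ['scene'] [463] [498.825 -72.711  -1.596   0.906]
L ['top', 'scene'] [488, 590] [467.18  366.841   1.826   0.917]
L ['top'] [488] [467.208 365.925   1.806   0.915]
L ['scene'] [590] [467.062 367.74    1.841   0.927]
cover ['top', 'scene'] [561, 708] [6.88305e+02 3.47048e+02 3.26000e-01 9.08000e-01]
cover ['top'] [561] [6.87862e+02 3.46986e+02 3.46000e-01 9.21000e-01]
cover ['scene'] [708] [6.88494e+02 3.48101e+02 3.25000e-01 9.01000e-01]
green [505.  47.] 27.19165122046161
clear [405. 249.] 24.253406467124297
amber [496. 250.] 28.311841437688322
wash [707.  23.] 97.81964221467076
```

View pics/c1.png

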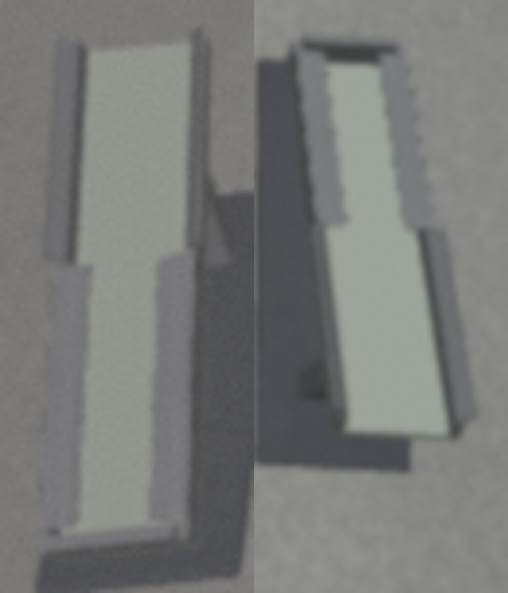

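```bash
cat > f2.py <<'E'
from h import *
prm={c:viewer.camera_params(c) for c in('top','scene')}
s=3.9
obs=[('top',(300,-33,0),(91,432)),('top',(300,33,0),(196,436)),('top',(154,-19,18),(94,225)),('top',(154,19,18),(151,228)),
('scene',(300,33,0),(86,48)),('scene',(300,-33,0),(190,42)),('scene',(154,19,18),(92,264)),('scene',(154,-19,18),(158,252)),('scene',(-0,26,22),(62,534)),]
off={'top':(372,115),'scene':(65,138)}
S=Ro.from_euler('y',-22,degrees=True)
def res(v):
    R=Ro.from_euler('z',v[2])*S;r=[]
    for c,P,u in obs:
        r.append(proj(c,R.apply(P)+[v[0],v[1],34],prm[c])[0]-(np.array(u)+.5)/s+.5-off[c])
    return np.ravel(r)
from scipy.optimize import least_squares
o=least_squares(res,[700,-350,3.1],x_scale=[10,10,.1],loss='soft_l1');print(o.x.round(3));print(res(o.x).reshape(-1,2).round(2))
R=Ro.from_euler('z',o.x[2])*S
for x in (0,42,154,225,230,300): print(x,(R.apply((x,0,0))+[o.x[0],o.x[1],34]).round(1))
E
python3 f2.py
```

```text
[ 747.479 -333.43     3.126]
[[-0.03 -0.06]
 [ 0.29 -0.08]
 [-0.46 -0.01]
 [-0.27 -0.29]
 [-0.42  0.73]
 [ 1.18 -0.37]
 [-0.82 -0.83]
 [-0.16  0.44]
 [ 0.02 -0.53]]
0 [ 747.5 -333.4   34. ]
42 [ 708.5 -332.8   49.7]
154 [ 604.7 -331.2   91.7]
225 [ 538.9 -330.1  118.3]
230 [ 534.3 -330.1  120.2]
300 [ 469.4 -329.   146.4]
```

```bash
cat >> h.py <<'E'
def go(*tg):
    s=read_state(); p,y=s['eef_pos'],s['eef_rot'][2]
    print('clock',s['clock'].__round__(2),'at',p.round(1),round(y,3),'gap',round(s['finger_gap'],1),'q6',s['joints'][5].round(2))
    T=np.array([[np.cos(y),np.sin(y),0],[np.sin(y),-np.cos(y),0],[0,0,-1]])
    for t in tg:
        d=T@(np.array(t[:3])-p); r=(y-t[3]+np.pi)%(2*np.pi)-np.pi
        print(t,'dp',d.round(1).tolist(),'roll',round(np.degrees(r),1))
E
python3 -c "
from h import *
u=np.array([-1,.025])
go((560,-75,180,-.025),(548,-75,46,-.025))"
```

```text
clock 1.0 at [ 169.8 -523.1  205.4] 0.314 gap 93.8 q6 -0.07
(560, -75, 180, -0.025) dp [509.5, -305.8, 25.4] roll 19.4
(548, -75, 46, -0.025) dp [498.1, -309.5, 159.4] roll 19.4
```

Request:
carry_out(deltas=[{"dp":[509.5,-305.8,25],"roll":19.4,"gripper":0.28},{"dp":[509.5,-305.8,25],"roll":19.4,"gripper":0.28},{"dp":[509.5,-305.8,25],"roll":19.4,"gripper":0.28},{"dp":[509.5,-305.8,25],"roll":19.4,"gripper":0.28},{"dp":[509.5,-305.8,25],"roll":19.4,"gripper":0.28},{"dp":[509.5,-305.8,25],"roll":19.4,"gripper":0.28},{"dp":[509.5,-305.8,25],"roll":19.4,"gripper":0.28},{"dp":[509.5,-305.8,25],"roll":19.4,"gripper":0.28},{"dp":[509.5,-305.8,25],"roll":19.4,"gripper":0.28},{"dp":[509.5,-305.8,25],"roll":19.4,"gripper":0.28},{"dp":[509.5,-305.8,25],"roll":19.4,"gripper":0.28},{"dp":[509.5,-305.8,25],"roll":19.4,"gripper":0.28}])

```text
clock: 2.0
eef_pos: [496.4, -147.4, 184.7]
eef_rot: [3.141, -0.0, -0.025]
wrist_force: [1.1, -0.6, -0.0]
finger_gap: 59.9
finger_force: 0.0
```

```bash
python3 -c "
from h import *
go((560,-75,180,-.025),(548,-75,46,-.025))"
```

```text
clock 2.0 at [ 496.4 -147.4  184.7] -0.025 gap 59.9 q6 1.24
(560, -75, 180, -0.025) dp [61.8, -74.0, 4.7] roll 0.0
(548, -75, 46, -0.025) dp [49.8, -73.7, 138.7] roll 0.0
```

Request:
carry_out(deltas=[{"dp":[62,-74,5],"roll":0,"gripper":0.28},{"dp":[62,-74,5],"roll":0,"gripper":0.28},{"dp":[62,-74,5],"roll":0,"gripper":0.28},{"dp":[54,-74,50],"roll":0,"gripper":0.28},{"dp":[54,-74,85],"roll":0,"gripper":0.28},{"dp":[54,-74,115],"roll":0,"gripper":0.28},{"dp":[54,-74,138],"roll":0,"gripper":0.28},{"dp":[54,-74,138],"roll":0,"gripper":0.28},{"dp":[54,-74,138],"roll":0,"gripper":0.28}])

```text
clock: 2.75
eef_pos: [550.8, -76.9, 46.5]
eef_rot: [-3.141, 0.002, -0.025]
wrist_force: [-0.4, -0.2, 0.6]
finger_gap: 60.2
finger_force: 0.0
```

Request:
carry_out(deltas=[{"dp":[-15,-3,0],"roll":0,"gripper":0.28},{"dp":[-22,-3,0],"roll":0,"gripper":0.28},{"dp":[-28,-3,-2],"roll":0,"gripper":0.28},{"dp":[-34,-3,-4],"roll":0,"gripper":0.28},{"dp":[-40,-3,-6],"roll":0,"gripper":0.28},{"dp":[-46,-3,-8],"roll":0,"gripper":0.28},{"dp":[-52,-3,-9],"roll":0,"gripper":0.28},{"dp":[-58,-3,-10],"roll":0,"gripper":0.28},{"dp":[-64,-3,-11],"roll":0,"gripper":0.28},{"dp":[-69,-3,-12],"roll":0,"gripper":0.28},{"dp":[-69,-3,-12],"roll":0,"gripper":0.28},{"dp":[-69,-3,-12],"roll":0,"gripper":0.28}])

```text
clock: 3.75
eef_pos: [482.2, -72.0, 58.7]
eef_rot: [3.142, -0.0, -0.025]
wrist_force: [0.1, -0.1, -0.3]
finger_gap: 60.0
finger_force: 0.0
```

Run:
```python
from h import *
s=read_state(); im=viewer.camera('wrist'); sc=viewer.camera('scene')
print(s['eef_pos'],s['finger_gap'],s['wrist_force'])
m=np.vstack([cv2.resize(sc[130:240,100:320],(440,220)),cv2.resize(im,(440,330))])
save('p1.png',m)
```

```text
[482.17951186 -72.0143084   58.72177958] 60.04153969959474 [ 0.11644515 -0.1446278  -0.27972536]
```

View pics/p1.png

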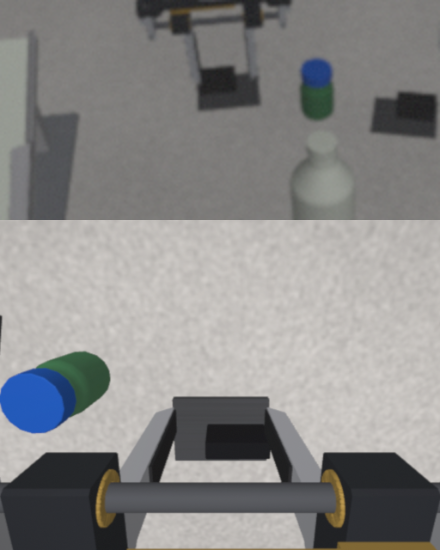

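Request:
carry_out(deltas=[{"dp":[0,0,-30],"roll":-7,"gripper":0.28},{"dp":[-23,13,-61],"roll":-90,"gripper":0},{"dp":[-23,13,-61],"roll":-90,"gripper":0},{"dp":[-23,13,-61],"roll":-90,"gripper":0},{"dp":[-23,13,-61],"roll":-90,"gripper":0},{"dp":[-23,13,-61],"roll":-90,"gripper":0},{"dp":[-23,13,-61],"roll":-90,"gripper":0},{"dp":[-23,13,-61],"roll":-90,"gripper":0},{"dp":[-23,13,-61],"roll":-90,"gripper":0},{"dp":[-23,13,-61],"roll":-90,"gripper":0},{"dp":[-23,13,-61],"roll":-90,"gripper":0},{"dp":[-23,13,-61],"roll":-90,"gripper":0}])

```text
clock: 4.85
eef_pos: [459.1, -84.4, 119.5]
eef_rot: [-3.142, -0.0, 1.479]
wrist_force: [-0.4, -0.1, -0.1]
finger_gap: 47.1
finger_force: 0.0
```

Request:
carry_out(deltas=[{"dp":[0,0,0],"roll":-6,"gripper":0},{"dp":[0,0,0],"roll":-6,"gripper":0}])

```text
clock: 5.02
eef_pos: [459.0, -84.4, 119.5]
eef_rot: [-3.141, -0.0, 1.582]
wrist_force: [0.3, -0.4, -0.1]
finger_gap: 46.9
finger_force: 0.0
```

```bash
cat > f3.py <<'E'
import sys
from h import *
gx,gy,gyaw=map(float,sys.argv[1:4]); name=sys.argv[4]
prm={c:viewer.camera_params(c) for c in('scene','wrist')}
s=read_state(); pose=(s['eef_pos'],s['eef_rot'])
I={c:viewer.camera(c) for c in prm}
R=Ro.from_euler('z',gyaw).as_matrix()
ov=I['wrist'].copy()
M={}
for c in prm:
    q=np.vstack([proj(c,m@R.T+[gx,gy,0],prm[c],pose) for m in CAR]); bx=np.r_[q.min(0),q.max(0)]
    reg=[d for d in models.cut_out(c,'carrier_a') if d['p']>.3]
    best=min(reg,key=lambda d:np.abs(np.array(d['box'])-bx).sum(),default=None)
    if best is None: print(c,'none'); continue
    print(c,'pred',bx.round(),'net',np.round(best['box']),best['p'])
    M[c]=best['region'].astype(float)
for ms in [{c:M[c]} for c in M]:
    f=fit(CAR,np.eye(3),0,ms,[gx,gy,gyaw*100],prm,pose); print(list(ms),np.round(f,3),'fin',np.round([f[0]+13*np.cos(f[2]),f[1]+13*np.sin(f[2])],1))
    if 'wrist' in ms:
        R=Ro.from_euler('z',f[2]).as_matrix()
        for m in CAR: cv2.polylines(ov,[cv2.convexHull(np.round(proj('wrist',m@R.T+[f[0],f[1],0],prm['wrist'],pose)).astype(np.int32))],1,(255,0,0),1)
save(name,ov)
E
python3 f3.py 459 -72 -1.6 w1.png
```

```text
scene pred [198. 164. 230. 188.] net [201. 164. 230. 184.] 0.56
wrist pred [223. 124. 293. 228.] net [216. 121. 284. 226.] 0.87
['scene'] [450.088 -69.997  -1.595   0.956] fin [449.8 -83. ]
['wrist'] [450.279 -69.691  -1.582   0.979] fin [450.1 -82.7]
```

View pics/w1.png

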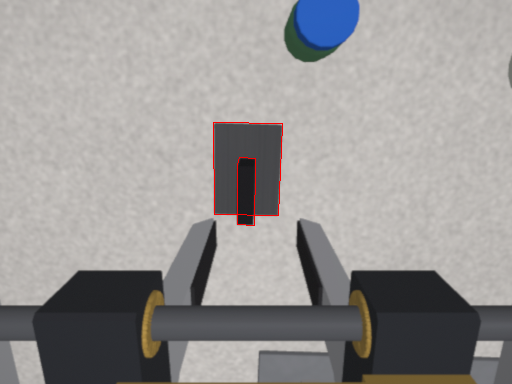

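Request:
carry_out(deltas=[{"dp":[1.7,-9,35],"roll":1.4,"gripper":0},{"dp":[1.7,-9,70],"roll":1.4,"gripper":0},{"dp":[1.7,-9,95],"roll":1.4,"gripper":0},{"dp":[1.7,-9,106],"roll":1.4,"gripper":0},{"dp":[1.7,-9,106],"roll":1.4,"gripper":0},{"dp":[1.7,-9,106],"roll":1.4,"gripper":-1},{"dp":[1.7,-9,106],"roll":1.4,"gripper":-1},{"dp":[1.7,-9,106],"roll":1.4,"gripper":-1},{"dp":[1.7,-9,106],"roll":1.4,"gripper":-1},{"dp":[1.7,-9,106],"roll":1.4,"gripper":-1},{"dp":[1.7,-9,106],"roll":1.4,"gripper":-1}], newtons=20)

```text
clock: 6.13
eef_pos: [450.2, -82.8, 14.1]
eef_rot: [3.141, 0.0, 1.553]
wrist_force: [-0.5, 0.7, 5.3]
finger_gap: 13.6
finger_force: 20.0
```

```bash
python3 -c "
from h import *
go((450,-100,230,1.55),(525,-330,230,-.015))"
```

```text
clock 6.13 at [450.2 -82.8  14.1] 1.553 gap 13.6 q6 -0.24
(450, -100, 230, 1.55) dp [-17.2, 0.1, -215.9] roll 0.1
(525, -330, 230, -0.015) dp [-245.8, 79.3, -215.9] roll 89.8
```

Request:
carry_out(deltas=[{"dp":[0,0,-41],"roll":0,"gripper":-1},{"dp":[0,0,-82],"roll":0,"gripper":-1},{"dp":[-20,8,-123],"roll":7,"gripper":-1},{"dp":[-40,20,-155],"roll":14,"gripper":-1},{"dp":[-60,30,-185],"roll":21,"gripper":-1},{"dp":[-85,40,-205],"roll":28,"gripper":-1},{"dp":[-110,50,-206],"roll":35,"gripper":-1},{"dp":[-135,60,-206],"roll":42,"gripper":-1},{"dp":[-160,70,-206],"roll":49,"gripper":-1},{"dp":[-190,79,-206],"roll":56,"gripper":-1},{"dp":[-220,79,-206],"roll":63,"gripper":-1},{"dp":[-246,79,-206],"roll":70,"gripper":-1}])

```text
clock: 7.13
eef_pos: [524.3, -331.8, 219.1]
eef_rot: [-3.141, 0.0, 0.325]
wrist_force: [0.7, -0.0, -0.1]
finger_gap: 14.1
finger_force: 20.0
```

Request:
carry_out(deltas=[{"dp":[0,0,0],"roll":7,"gripper":-1},{"dp":[0,0,0],"roll":14,"gripper":-1},{"dp":[0,0,0],"roll":20.1,"gripper":-1},{"dp":[0,0,0],"roll":20.1,"gripper":-1}])

```text
clock: 7.47
eef_pos: [524.2, -330.3, 219.3]
eef_rot: [-3.141, 0.0, -0.025]
wrist_force: [-0.0, -0.3, -1.3]
finger_gap: 13.8
finger_force: 20.0
```

```bash
cat > f4.py <<'E'
from h import *
# look at chute & held carrier with wrist camera, overlay predicted floor
s=read_state(); pose=(s['eef_pos'],s['eef_rot']); im=viewer.camera('wrist')
R=Ro.from_euler('z',3.126)*Ro.from_euler('y',-22,degrees=True)
for P in ([(300,-33,0),(154,-33,0),(154,33,0),(300,33,0)],[(154,-19,18),(4,-19,18),(4,19,18),(154,19,18)]):
    q=proj('wrist',R.apply(P)+[747.5,-333.4,34],None,pose); cv2.polylines(im,[np.round(q).astype(np.int32)],1,(255,0,0),1)
save('w2.png',im)
go((525,-330,151,-.019),(525,-330,138.5,-.019))
E
python3 f4.py
```

```text
clock 7.52 at [ 524.3 -330.2  219.5] -0.018 gap 13.9 q6 0.97
(525, -330, 151, -0.019) dp [0.7, -0.2, 68.5] roll 0.0
(525, -330, 138.5, -0.019) dp [0.7, -0.2, 81.0] roll 0.0
```

View pics/w2.png

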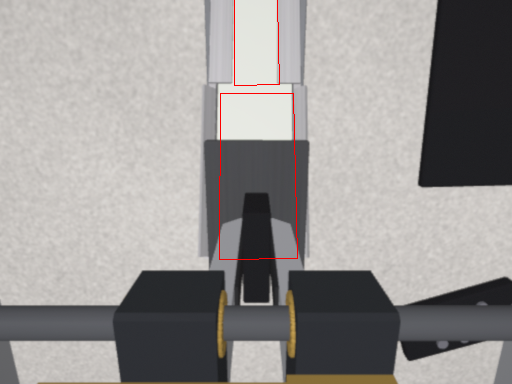

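Request:
carry_out(deltas=[{"dp":[0.7,0,25],"roll":0,"gripper":-1},{"dp":[0.7,0,45],"roll":0,"gripper":-1},{"dp":[0.7,0,60],"roll":0,"gripper":-1},{"dp":[0.7,0,67],"roll":0,"gripper":-1},{"dp":[0.7,0,67],"roll":0,"gripper":-1}], newtons=8)

```text
clock: 7.93
eef_pos: [524.7, -329.7, 151.3]
eef_rot: [-3.14, 0.002, -0.017]
wrist_force: [-0.2, 0.0, -1.0]
finger_gap: 13.9
finger_force: 8.0
```

Request:
carry_out(deltas=[{"dp":[0,0,2],"roll":0,"gripper":-1},{"dp":[0,0,4],"roll":0,"gripper":-1},{"dp":[0,0,6],"roll":0,"gripper":-1},{"dp":[0,0,8],"roll":0,"gripper":-1},{"dp":[0,0,10],"roll":0,"gripper":-1},{"dp":[0,0,12],"roll":0,"gripper":-1},{"dp":[0,0,13],"roll":0,"gripper":-1},{"dp":[0,0,13],"roll":0,"gripper":-1}], newtons=3)

```text
clock: 8.6
eef_pos: [525.2, -330.2, 139.6]
eef_rot: [3.142, -0.0, -0.02]
wrist_force: [1.6, -0.2, 0.1]
finger_gap: 13.7
finger_force: 3.0
```

Open a little, retreat straight up, then look.

Request:
carry_out(deltas=[{"dp":[0,0,0],"roll":0,"gripper":-0.36},{"dp":[0,0,0],"roll":0,"gripper":-0.36},{"dp":[0,0,-5],"roll":0,"gripper":-0.36},{"dp":[0,0,-40],"roll":0,"gripper":-0.36},{"dp":[0,0,-80],"roll":0,"gripper":-0.36},{"dp":[0,0,-80],"roll":0,"gripper":-0.36}])

```text
clock: 9.1
eef_pos: [526.9, -331.4, 228.0]
eef_rot: [3.135, -0.009, -0.02]
wrist_force: [0.6, 0.7, 1.1]
finger_gap: 29.9
finger_force: 0.0
```

Run:
```python
from h import *
sc=viewer.camera('scene'); w=viewer.camera('wrist')
save('p2.png',np.hstack([cv2.resize(sc[138:290,65:130],(170,384)),w]))
F=np.array([535.9+13*np.cos(1.29),153.1+13*np.sin(1.29)]);print(F)
go((F[0],F[1],215,1.29),(F[0],F[1],120,1.29))
```

```text
[539.50257138 165.59085583]
clock 9.2 at [ 525.5 -330.5  221.5] -0.02 gap 30.3 q6 0.97
(np.float64(539.5025713757352), np.float64(165.59085583467893), 215, 1.29) dp [4.2, -496.2, 6.5] roll -75.0
(np.float64(539.5025713757352), np.float64(165.59085583467893), 120, 1.29) dp [4.2, -496.2, 101.5] roll -75.0
```

View pics/p2.png

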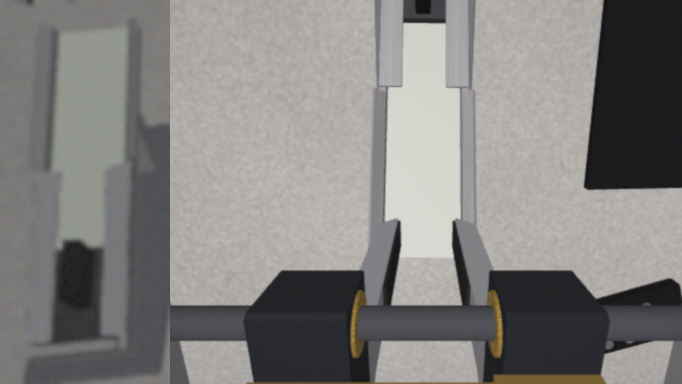

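Request:
carry_out(deltas=[{"dp":[4,-496,6],"roll":-75,"gripper":0},{"dp":[4,-496,6],"roll":-75,"gripper":0},{"dp":[4,-496,6],"roll":-75,"gripper":0},{"dp":[4,-496,6],"roll":-75,"gripper":0},{"dp":[4,-496,6],"roll":-75,"gripper":0},{"dp":[4,-496,6],"roll":-75,"gripper":0},{"dp":[4,-496,6],"roll":-75,"gripper":0},{"dp":[4,-496,6],"roll":-75,"gripper":0},{"dp":[4,-496,60],"roll":-75,"gripper":0},{"dp":[4,-496,90],"roll":-75,"gripper":0},{"dp":[4,-496,100],"roll":-75,"gripper":0},{"dp":[4,-496,100],"roll":-75,"gripper":0}])

```text
clock: 10.2
eef_pos: [537.5, 148.2, 131.2]
eef_rot: [-3.141, 0.001, 1.294]
wrist_force: [0.8, -0.2, 0.6]
finger_gap: 47.0
finger_force: 0.0
```

Request:
carry_out(deltas=[{"dp":[0,0,0],"roll":0,"gripper":0}])

```text
clock: 10.28
eef_pos: [535.4, 150.7, 127.3]
eef_rot: [-3.134, 0.003, 1.293]
wrist_force: [-0.2, -0.1, -1.2]
finger_gap: 47.3
finger_force: 0.0
```

```bash
python3 f3.py 535.9 153.1 1.29 w3.png; python3 -c "
from h import *
go((539.5,165.6,14,1.29))"
```

```text
scene pred [284. 175. 318. 199.] net [288. 172. 321. 201.] 0.82
wrist pred [225. 135. 291. 223.] net [225. 129. 292. 220.] 0.85
['scene'] [538.198 152.858   1.337   0.937] fin [541.2 165.5]
['wrist'] [536.343 158.041   1.293   0.94 ] fin [539.9 170.5]
clock 10.48 at [538.6 145.7 133.3] 1.288 gap 46.9 q6 0.48
(539.5, 165.6, 14, 1.29) dp [19.3, -4.6, 119.3] roll -0.1
```

Request:
carry_out(deltas=[{"dp":[19.5,-4,40],"roll":0,"gripper":0},{"dp":[19.5,-4,75],"roll":0,"gripper":0},{"dp":[19.5,-4,100],"roll":0,"gripper":0},{"dp":[19.5,-4,115],"roll":0,"gripper":0},{"dp":[19.5,-4,119.5],"roll":0,"gripper":0},{"dp":[19.5,-4,119.5],"roll":0,"gripper":0},{"dp":[19.5,-4,119.5],"roll":0,"gripper":-1},{"dp":[19.5,-4,119.5],"roll":0,"gripper":-1},{"dp":[19.5,-4,119.5],"roll":0,"gripper":-1},{"dp":[19.5,-4,119.5],"roll":0,"gripper":-1},{"dp":[19.5,-4,119.5],"roll":0,"gripper":-1},{"dp":[19.5,-4,119.5],"roll":0,"gripper":-1}], newtons=20)

```text
clock: 11.48
eef_pos: [540.2, 166.4, 14.0]
eef_rot: [3.141, -0.0, 1.289]
wrist_force: [-0.2, -1.4, 4.0]
finger_gap: 13.5
finger_force: 20.0
```

```bash
python3 f3.py 536.2 153.2 1.29 w4.png; python3 -c "
from h import *
go((539,160,225,1.29),(525,-330,225,3.126))"
```

```text
scene pred [284. 175. 318. 199.] net [288. 178. 324. 197.] 0.8
wrist pred [206. 183. 309. 311.] net [207. 179. 312. 308.] 0.78
['scene'] [537.323 154.563   1.31    0.742] fin [540.7 167.1]
['wrist'] [536.303 155.167   1.296   0.569] fin [539.8 167.7]
clock 11.68 at [540.2 166.4  14. ] 1.289 gap 13.8 q6 0.52
(539, 160, 225, 1.29) dp [-6.5, 0.6, -211.0] roll -0.0
(525, -330, 225, 3.126) dp [-481.1, 123.3, -211.0] roll -105.2
```

Request:
carry_out(deltas=[{"dp":[0,0,-40],"roll":-2,"gripper":-1},{"dp":[0,0,-80],"roll":-9,"gripper":-1},{"dp":[-10,2,-120],"roll":-16,"gripper":-1},{"dp":[-35,9,-150],"roll":-23,"gripper":-1},{"dp":[-65,16,-175],"roll":-30,"gripper":-1},{"dp":[-100,25,-195],"roll":-37,"gripper":-1},{"dp":[-140,35,-208],"roll":-44,"gripper":-1},{"dp":[-180,46,-210],"roll":-51,"gripper":-1},{"dp":[-220,56,-210],"roll":-58,"gripper":-1},{"dp":[-258,66,-210],"roll":-65,"gripper":-1},{"dp":[-296,76,-210],"roll":-72,"gripper":-1},{"dp":[-334,86,-210],"roll":-79,"gripper":-1}])

```text
clock: 12.68
eef_pos: [529.8, -163.8, 223.5]
eef_rot: [3.142, -0.0, 2.623]
wrist_force: [1.5, 0.2, -0.6]
finger_gap: 14.1
finger_force: 20.0
```

```bash
python3 -c "
from h import *
go((525,-330,225,3.126))"
```

```text
clock 12.68 at [ 529.8 -163.8  223.5] 2.623 gap 14.1 q6 -1.42
(525, -330, 225, 3.126) dp [-78.2, -146.7, -1.5] roll -28.8
```

Request:
carry_out(deltas=[{"dp":[-16,-34,0],"roll":-7,"gripper":-1},{"dp":[-32,-68,0],"roll":-14,"gripper":-1},{"dp":[-47,-100,0],"roll":-21,"gripper":-1},{"dp":[-58,-125,0],"roll":-26.2,"gripper":-1},{"dp":[-65,-137.6,0],"roll":-26.2,"gripper":-1},{"dp":[-65,-137.6,0],"roll":-26.2,"gripper":-1},{"dp":[-65,-137.6,0],"roll":-26.2,"gripper":-1},{"dp":[-65,-137.6,0],"roll":-26.2,"gripper":-1}])

```text
clock: 13.35
eef_pos: [518.0, -312.5, 223.4]
eef_rot: [3.141, -0.0, 3.073]
wrist_force: [-0.4, 0.6, -1.7]
finger_gap: 14.1
finger_force: 20.0
```

```bash
python3 -c "
from h import *
go((525,-330,152,3.126))"
```

```text
clock 13.35 at [ 518.  -312.5  223.4] 3.073 gap 14.1 q6 -2.11
(525, -330, 152, 3.126) dp [-8.2, -17.0, 71.4] roll -3.0
```

Request:
carry_out(deltas=[{"dp":[-8.2,-17,0],"roll":-3,"gripper":-1},{"dp":[-8.2,-17,0],"roll":-3,"gripper":-1},{"dp":[-8.2,-17,0],"roll":-3,"gripper":-1},{"dp":[-8.2,-17,25],"roll":-3,"gripper":-1},{"dp":[-8.2,-17,45],"roll":-3,"gripper":-1},{"dp":[-8.2,-17,58],"roll":-3,"gripper":-1},{"dp":[-8.2,-17,65],"roll":-3,"gripper":-1},{"dp":[-8.2,-17,71],"roll":-3,"gripper":-1},{"dp":[-8.2,-17,71],"roll":-3,"gripper":-1}], newtons=8)

```text
clock: 14.1
eef_pos: [524.7, -330.5, 152.1]
eef_rot: [3.141, -0.001, 3.126]
wrist_force: [-0.1, 0.3, -1.3]
finger_gap: 13.9
finger_force: 8.0
```

Request:
carry_out(deltas=[{"dp":[0,0,2],"roll":0,"gripper":-1},{"dp":[0,0,4],"roll":0,"gripper":-1},{"dp":[0,0,6],"roll":0,"gripper":-1},{"dp":[0,0,8],"roll":0,"gripper":-1},{"dp":[0,0,10],"roll":0,"gripper":-1},{"dp":[0,0,12],"roll":0,"gripper":-1},{"dp":[0,0,13.5],"roll":0,"gripper":-1},{"dp":[0,0,13.5],"roll":0,"gripper":-1}], newtons=3)

```text
clock: 14.77
eef_pos: [524.7, -331.2, 138.9]
eef_rot: [3.142, -0.0, 3.127]
wrist_force: [0.7, 1.6, -0.8]
finger_gap: 14.0
finger_force: 3.0
```

Request:
carry_out(deltas=[{"dp":[0,0,0],"roll":0,"gripper":-0.36},{"dp":[0,0,0],"roll":0,"gripper":-0.36},{"dp":[0,0,-5],"roll":0,"gripper":-0.36},{"dp":[0,0,-40],"roll":0,"gripper":-0.36},{"dp":[0,0,-80],"roll":0,"gripper":-0.36},{"dp":[0,0,-80],"roll":0,"gripper":-0.36},{"dp":[0,0,-80],"roll":0,"gripper":-0.36}])

```text
clock: 15.35
eef_pos: [525.3, -331.8, 221.8]
eef_rot: [-3.139, 0.004, 3.126]
wrist_force: [0.0, -0.1, -0.4]
finger_gap: 29.9
finger_force: 0.0
```

Run:
```python
from h import *
sc=viewer.camera('scene'); w=viewer.camera('wrist')
save('p3.png',np.hstack([cv2.resize(sc[138:290,65:130],(170,384)),w]))
yaw=1.826;u=np.array([.968,.252])
# free edge upper corner = O + (-u)*(16.3+6.7); TCP 8+20 beyond
O=np.array([467.2,366.8])
for d in (23+30,23+8,): print(d,O-u*d)
t=O-u*53
# tool y along carrier x (-.252,.968): yaw with (sin,-cos)=-(…) or +
for y in (np.arctan2(-.252,-.968),np.arctan2(.252,.968)):
    go((t[0],t[1],180,y),(t[0],t[1],46,y))
```

```text
53 [415.896 353.444]
31 [437.192 358.988]
clock 15.45 at [ 524.4 -331.1  218.5] 3.126 gap 29.9 q6 -2.18
(np.float64(415.89599999999996), np.float64(353.444), 180, np.float64(-2.88691497355869)) dp [118.9, 682.9, 38.5] roll -15.5
(np.float64(415.89599999999996), np.float64(353.444), 46, np.float64(-2.88691497355869)) dp [118.9, 682.9, 172.5] roll -15.5
clock 15.45 at [ 524.4 -331.1  218.5] 3.126 gap 29.9 q6 -2.18
(np.float64(415.89599999999996), np.float64(353.444), 180, np.float64(0.2546776800311032)) dp [118.9, 682.9, 38.5] roll 164.5
(np.float64(415.89599999999996), np.float64(353.444), 46, np.float64(0.2546776800311032)) dp [118.9, 682.9, 172.5] roll 164.5
```

View pics/p3.png

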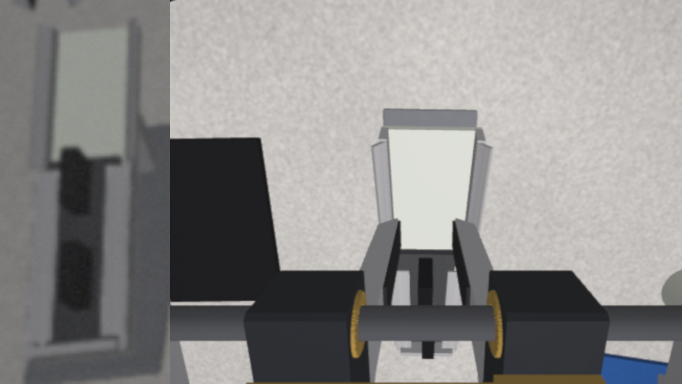

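Request:
carry_out(deltas=[{"dp":[119,683,20],"roll":-15.5,"gripper":0.28},{"dp":[119,683,20],"roll":-15.5,"gripper":0.28},{"dp":[119,683,20],"roll":-15.5,"gripper":0.28},{"dp":[119,683,20],"roll":-15.5,"gripper":0.28},{"dp":[119,683,20],"roll":-15.5,"gripper":0.28},{"dp":[119,683,20],"roll":-15.5,"gripper":0.28},{"dp":[119,683,20],"roll":-15.5,"gripper":0.28},{"dp":[119,683,20],"roll":-15.5,"gripper":0.28},{"dp":[119,683,20],"roll":-15.5,"gripper":0.28},{"dp":[119,683,20],"roll":-15.5,"gripper":0.28},{"dp":[119,683,20],"roll":-15.5,"gripper":0.28},{"dp":[119,683,20],"roll":-15.5,"gripper":0.28}])

```text
clock: 16.45
eef_pos: [445.1, 164.1, 203.6]
eef_rot: [-3.141, -0.002, -2.886]
wrist_force: [0.9, -0.2, -0.2]
finger_gap: 60.1
finger_force: 0.0
```

```bash
python3 -c "
from h import *
go((416,353.4,180,-2.887))"
```

```text
clock 16.45 at [445.1 164.1 203.6] -2.886 gap 60.1 q6 -1.55
(416, 353.4, 180, -2.887) dp [-19.7, 190.5, 23.6] roll 0.0
```

Request:
carry_out(deltas=[{"dp":[-5,40,5],"roll":0,"gripper":0.28},{"dp":[-9,80,10],"roll":0,"gripper":0.28},{"dp":[-14,120,15],"roll":0,"gripper":0.28},{"dp":[-19,150,20],"roll":0,"gripper":0.28},{"dp":[-19,170,23],"roll":0,"gripper":0.28},{"dp":[-19,175,23],"roll":0,"gripper":0.28},{"dp":[-19,175,23],"roll":0,"gripper":0.28},{"dp":[-19,175,23],"roll":0,"gripper":0.28}])

```text
clock: 17.12
eef_pos: [420.5, 335.7, 181.1]
eef_rot: [-3.141, -0.001, -2.886]
wrist_force: [0.3, -0.7, -0.4]
finger_gap: 59.9
finger_force: 0.0
```

```bash
python3 -c "
from h import *
go((415.9,353.4,46,-2.887))"
```

```text
clock 17.12 at [420.5 335.7 181.1] -2.886 gap 59.9 q6 -1.22
(415.9, 353.4, 46, -2.887) dp [-0.1, 18.3, 135.1] roll 0.1
```

Request:
carry_out(deltas=[{"dp":[0,18,20],"roll":0,"gripper":0.28},{"dp":[0,18,55],"roll":0,"gripper":0.28},{"dp":[0,18,90],"roll":0,"gripper":0.28},{"dp":[0,18,118],"roll":0,"gripper":0.28},{"dp":[0,18,132],"roll":0,"gripper":0.28},{"dp":[0,18,135],"roll":0,"gripper":0.28},{"dp":[0,18,135],"roll":0,"gripper":0.28},{"dp":[0,18,135],"roll":0,"gripper":0.28}])

```text
clock: 17.78
eef_pos: [416.8, 353.6, 47.9]
eef_rot: [3.141, 0.001, -2.887]
wrist_force: [0.5, -0.5, 0.2]
finger_gap: 60.1
finger_force: 0.0
```

Request:
carry_out(deltas=[{"dp":[-14,0,0],"roll":0,"gripper":0.28},{"dp":[-22,0,0],"roll":0,"gripper":0.28},{"dp":[-28,0,-2],"roll":0,"gripper":0.28},{"dp":[-34,0,-4],"roll":0,"gripper":0.28},{"dp":[-40,0,-6],"roll":0,"gripper":0.28},{"dp":[-46,0,-8],"roll":0,"gripper":0.28},{"dp":[-52,0,-9],"roll":0,"gripper":0.28},{"dp":[-58,0,-10],"roll":0,"gripper":0.28},{"dp":[-64,0,-11],"roll":0,"gripper":0.28},{"dp":[-70,0,-12],"roll":0,"gripper":0.28},{"dp":[-70,0,-12],"roll":0,"gripper":0.28},{"dp":[-70,0,-12],"roll":0,"gripper":0.28}])

```text
clock: 18.78
eef_pos: [483.8, 371.6, 58.4]
eef_rot: [-3.142, -0.0, -2.886]
wrist_force: [0.0, 0.0, 0.3]
finger_gap: 60.4
finger_force: 0.0
```

Run:
```python
from h import *
sc=viewer.camera('scene'); 
prm={'scene':viewer.camera_params('scene')}
for d in models.cut_out('scene','carrier_a'):
    b=d['box'];print(np.round(b),d['p'])
    if b[0]>320 and b[3]<200: print(np.round(fit(CAR,np.eye(3),0,{'scene':d['region'].astype(float)},[513,379,182.6],prm),3))
go((513-3,379+12.6,125,1.826))
```

```text
[365. 150. 403. 174.] 0.92
[464.046 392.65    2.055   0.584]
[ 87. 197. 114. 239.] 0.83
[ 85. 234. 111. 273.] 0.67
clock 18.88 at [483.4 371.5  58.5] -2.886 gap 60.0 q6 -1.23
(510, 391.6, 125, 1.826) dp [-30.8, 12.7, -66.5] roll 90.0
```

Request:
carry_out(deltas=[{"dp":[0,0,-30],"roll":5,"gripper":0.28},{"dp":[-31,13,-66],"roll":90,"gripper":0},{"dp":[-31,13,-66],"roll":90,"gripper":0},{"dp":[-31,13,-66],"roll":90,"gripper":0},{"dp":[-31,13,-66],"roll":90,"gripper":0},{"dp":[-31,13,-66],"roll":90,"gripper":0},{"dp":[-31,13,-66],"roll":90,"gripper":0},{"dp":[-31,13,-66],"roll":90,"gripper":0},{"dp":[-31,13,-66],"roll":90,"gripper":0},{"dp":[-31,13,-66],"roll":90,"gripper":0},{"dp":[-31,13,-66],"roll":90,"gripper":0},{"dp":[-31,13,-66],"roll":90,"gripper":0}])

```text
clock: 19.88
eef_pos: [510.1, 392.0, 124.6]
eef_rot: [-3.141, 0.0, 1.929]
wrist_force: [0.5, -0.1, 0.4]
finger_gap: 46.6
finger_force: 0.0
```

Request:
carry_out(deltas=[{"dp":[0,0,0],"roll":6,"gripper":0},{"dp":[0,0,0],"roll":6,"gripper":0},{"dp":[0,0,0],"roll":6,"gripper":0}])

```text
clock: 20.13
eef_pos: [510.2, 392.0, 124.6]
eef_rot: [-3.141, 0.0, 1.834]
wrist_force: [-0.9, 0.5, 0.1]
finger_gap: 47.2
finger_force: 0.0
```

```bash
python3 f3.py 515 379 1.826 w5.png;python3 -c "
from h import *
go()"
```

```text
scene pred [362. 157. 402. 186.] net [365. 160. 404. 186.] 0.7
wrist pred [225. 153. 291. 241.] net [234. 154. 300. 240.] 0.78
['scene'] [519.4   381.308   1.826   0.95 ] fin [516.1 393.9]
['wrist'] [519.31  382.102   1.827   0.978] fin [516.  394.7]
clock 20.33 at [510.3 392.  124.6] 1.832 gap 47.2 q6 0.34
```

View pics/w5.png

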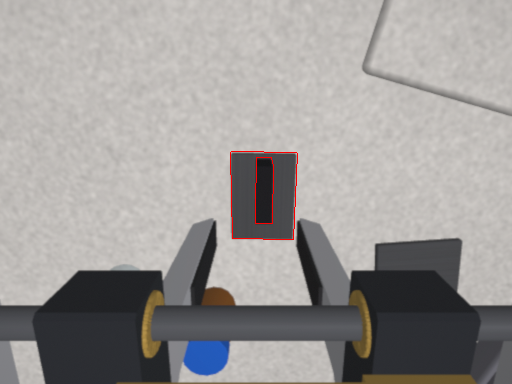

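Request:
carry_out(deltas=[{"dp":[1,6.2,35],"roll":0.3,"gripper":0},{"dp":[1,6.2,70],"roll":0.3,"gripper":0},{"dp":[1,6.2,98],"roll":0.3,"gripper":0},{"dp":[1,6.2,110.6],"roll":0.3,"gripper":0},{"dp":[1,6.2,110.6],"roll":0.3,"gripper":0},{"dp":[1,6.2,110.6],"roll":0.3,"gripper":-1},{"dp":[1,6.2,110.6],"roll":0.3,"gripper":-1},{"dp":[1,6.2,110.6],"roll":0.3,"gripper":-1},{"dp":[1,6.2,110.6],"roll":0.3,"gripper":-1},{"dp":[1,6.2,110.6],"roll":0.3,"gripper":-1},{"dp":[1,6.2,110.6],"roll":0.3,"gripper":-1}], newtons=20)

```text
clock: 21.25
eef_pos: [516.4, 394.8, 14.9]
eef_rot: [3.141, -0.0, 1.825]
wrist_force: [-0.3, -0.2, 4.3]
finger_gap: 13.8
finger_force: 20.0
```

```bash
python3 -c "
from h import *
go((490,300,230,1.9),(500,0,230,2.6),(525,-330,225,3.126))"
```

```text
clock 21.25 at [516.4 394.8  14.9] 1.825 gap 13.8 q6 0.34
(490, 300, 230, 1.9) dp [-85.1, -49.4, -215.1] roll -4.3
(500, 0, 230, 2.6) dp [-378.0, -115.1, -215.1] roll -44.4
(525, -330, 225, 3.126) dp [-703.7, -173.8, -210.1] roll -74.6
```

Request:
carry_out(deltas=[{"dp":[0,0,-40],"roll":0,"gripper":-1},{"dp":[0,0,-80],"roll":0,"gripper":-1},{"dp":[0,0,-120],"roll":0,"gripper":-1},{"dp":[-15,-8,-155],"roll":-2,"gripper":-1},{"dp":[-40,-20,-185],"roll":-5,"gripper":-1},{"dp":[-75,-35,-205],"roll":-8,"gripper":-1},{"dp":[-112,-45,-212],"roll":-13,"gripper":-1},{"dp":[-150,-55,-212],"roll":-18,"gripper":-1},{"dp":[-188,-65,-212],"roll":-23,"gripper":-1},{"dp":[-226,-75,-212],"roll":-28,"gripper":-1},{"dp":[-264,-85,-212],"roll":-33,"gripper":-1},{"dp":[-302,-95,-212],"roll":-38,"gripper":-1}])

```text
clock: 22.25
eef_pos: [499.5, 76.6, 226.2]
eef_rot: [3.141, 0.0, 2.493]
wrist_force: [1.0, -0.2, -1.7]
finger_gap: 14.1
finger_force: 20.0
```

```bash
python3 -c "
from h import *
go((525,-330,225,3.126))"
```

```text
clock 22.25 at [499.5  76.6 226.2] 2.493 gap 14.1 q6 -0.84
(525, -330, 225, 3.126) dp [-266.0, -308.5, 1.2] roll -36.3
```

Request:
carry_out(deltas=[{"dp":[-24,-27,0],"roll":-4,"gripper":-1},{"dp":[-48,-55,0],"roll":-8,"gripper":-1},{"dp":[-73,-84,0],"roll":-12,"gripper":-1},{"dp":[-98,-113,0],"roll":-16,"gripper":-1},{"dp":[-123,-142,0],"roll":-20,"gripper":-1},{"dp":[-148,-170,0],"roll":-24,"gripper":-1},{"dp":[-173,-199,0],"roll":-28,"gripper":-1},{"dp":[-197,-227,0],"roll":-31,"gripper":-1},{"dp":[-218,-251,0],"roll":-33,"gripper":-1},{"dp":[-236,-272,0],"roll":-34,"gripper":-1},{"dp":[-248,-287,0],"roll":-34,"gripper":-1},{"dp":[-254,-295,0],"roll":-34,"gripper":-1}])

```text
clock: 23.25
eef_pos: [521.9, -312.4, 225.6]
eef_rot: [3.142, -0.001, 3.08]
wrist_force: [-0.9, -0.1, -2.3]
finger_gap: 14.1
finger_force: 20.0
```

Request:
carry_out(deltas=[{"dp":[0,0,0],"roll":0,"gripper":-1},{"dp":[0,0,0],"roll":0,"gripper":-1},{"dp":[0,0,0],"roll":0,"gripper":-1}])

```text
clock: 23.5
eef_pos: [522.6, -309.1, 226.2]
eef_rot: [3.141, 0.0, 3.082]
wrist_force: [0.6, -0.5, -2.1]
finger_gap: 13.8
finger_force: 20.0
```

```bash
python3 -c "
from h import *
go((525,-330,152.5,3.124))"
```

```text
clock 23.5 at [ 522.6 -309.1  226.2] 3.082 gap 13.8 q6 -2.11
(525, -330, 152.5, 3.124) dp [-3.7, -20.8, 73.7] roll -2.4
```

Request:
carry_out(deltas=[{"dp":[-3.7,-20.8,0],"roll":-2.4,"gripper":-1},{"dp":[-3.7,-20.8,0],"roll":-2.4,"gripper":-1},{"dp":[-3.7,-20.8,0],"roll":-2.4,"gripper":-1},{"dp":[-3.7,-20.8,25],"roll":-2.4,"gripper":-1},{"dp":[-3.7,-20.8,45],"roll":-2.4,"gripper":-1},{"dp":[-3.7,-20.8,60],"roll":-2.4,"gripper":-1},{"dp":[-3.7,-20.8,69],"roll":-2.4,"gripper":-1},{"dp":[-3.7,-20.8,73],"roll":-2.4,"gripper":-1},{"dp":[-3.7,-20.8,73],"roll":-2.4,"gripper":-1}], newtons=8)

```text
clock: 24.25
eef_pos: [524.9, -330.6, 152.8]
eef_rot: [3.141, -0.0, 3.124]
wrist_force: [0.4, -0.4, -2.1]
finger_gap: 13.8
finger_force: 8.0
```

Request:
carry_out(deltas=[{"dp":[0,0,2],"roll":0,"gripper":-1},{"dp":[0,0,4],"roll":0,"gripper":-1},{"dp":[0,0,6],"roll":0,"gripper":-1},{"dp":[0,0,8],"roll":0,"gripper":-1},{"dp":[0,0,10],"roll":0,"gripper":-1},{"dp":[0,0,12],"roll":0,"gripper":-1},{"dp":[0,0,13.5],"roll":0,"gripper":-1},{"dp":[0,0,13.5],"roll":0,"gripper":-1}], newtons=3)

```text
clock: 24.92
eef_pos: [524.9, -331.2, 139.4]
eef_rot: [-3.142, 0.0, 3.123]
wrist_force: [0.2, 1.8, 0.0]
finger_gap: 14.2
finger_force: 3.0
```

Request:
carry_out(deltas=[{"dp":[0,0,0],"roll":0,"gripper":-0.36},{"dp":[0,0,0],"roll":0,"gripper":-0.36},{"dp":[0,0,-5],"roll":0,"gripper":-0.36},{"dp":[0,0,-40],"roll":0,"gripper":-0.36},{"dp":[0,0,-80],"roll":0,"gripper":-0.36},{"dp":[30,0,-120],"roll":0,"gripper":-0.36},{"dp":[70,0,-130],"roll":0,"gripper":-0.36},{"dp":[70,0,-130],"roll":0,"gripper":-0.36},{"dp":[70,0,-130],"roll":0,"gripper":-0.36}])

```text
clock: 25.67
eef_pos: [453.7, -330.5, 271.8]
eef_rot: [-3.139, 0.003, 3.122]
wrist_force: [0.1, 0.1, -0.5]
finger_gap: 30.1
finger_force: 0.0
```

Run:
```python
from h import *
sc=viewer.camera('scene'); w=viewer.camera('wrist')
save('p4.png',np.hstack([cv2.resize(sc[138:290,65:130],(170,384)),cv2.resize(sc[120:270,230:430],(600,384))])[:,:770])
for l in('carrier_a','bottle1','beaker','wash_bottle','cover_plate'):
    for d in models.cut_out('scene',l):print(l,np.round(d['box']),d['p'])
P=[proj('scene',(Ro.from_euler('z',3.126)*Ro.from_euler('y',-22,degrees=True)).apply(m+[c,0,0])+[747.5,-333.4,34]) for c in(42,126,210) for m in CAR]
for i in(0,2,4): q=np.vstack(P[i:i+2]);print('pred',q.min(0).round(),q.max(0).round())
```

```text
carrier_a [ 84. 194. 116. 240.] 0.9
carrier_a [ 88. 231. 106. 271.] 0.88
carrier_a [ 86. 163. 115. 203.] 0.64
bottle1 [317. 128. 335. 159.] 0.69
bottle1 [252. 162. 268. 194.] 0.63
bottle1 [327. 148. 346. 182.] 0.58
beaker [338. 203. 362. 246.] 0.97
wash_bottle [247. 194. 278. 256.] 0.9
wash_bottle [ 86. 234. 108. 274.] 0.53
cover_plate [377. 207. 414. 241.] 0.74
cover_plate [ 85. 196. 114. 238.] 0.41
pred [ 81. 232.] [112. 276.]
pred [ 83. 195.] [113. 238.]
pred [ 84. 160.] [113. 202.]
```

View pics/p4.png

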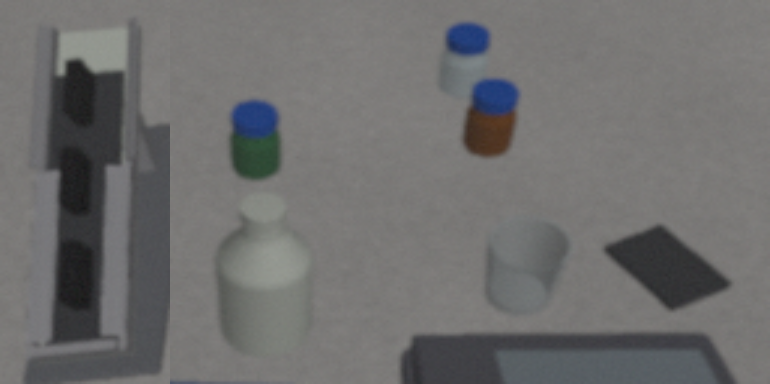

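All three carriers are queued end to end in the chute, fins up and towards the uphill end. The other objects have not moved, so I'm handing the job in.

```bash
python3 -c "
from h import *
print(manip.sign_off())"
```

```text
the job is handed in; nothing more can be done
None
```

The job is handed in: by the final camera check, all three carriers lie queued in the chute against the lower stop, fins up and fin ends uphill, and the bottles, beaker and plain plate were not disturbed; the robot's clock read about 26 s.

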